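# Tip the calibration target over onto its stage

### The arm

A 6-joint arm with a two-finger parallel gripper is mounted at the origin on the work surface. World frame = base frame: x ahead of the robot, y to its left, z up, the work surface at z = 0. Lengths are in m, angles in rad, forces in N, time in s.
With the tool pointing down it reaches from about 0.2 to 0.875 m from the base axis. Payload 3.4 kg.
Tool frame: the origin (TCP) lies where the fingers leave the gripper's body, on its centre line; the fingertips stand 97 mm ahead of it and the grasp point (between the pads) lies 78 mm ahead of it (robot.tips_ahead is the distance from the TCP to the fingertips, in m); y points along the fingers, z is the direction in which the jaws open and shut, and the axes are right-handed (so a half turn about y gives the same grasp; the last joint's range is limited). The gripper opens to 94 mm and grips with 3 to 60 N. Pads are 16 mm wide; open, the fingers measure 119 mm over their backs; the gripper's body (75 mm by 177 mm) begins 78 mm behind the grasp point.
Start: joints at [-1.369, 0.276, 1.505, -0, 1.361, -0.121], TCP at [0.182, -0.545, 0.303] pointing down, gripper open.
Joint ranges: [-2.89, 2.89], [-0.75, 2.08], [0.22, 2.7], [-1.18, 4.32], [0.11, 2.71], [-2.7, 2.7]. Speed limits (rad/s): [2.57, 2.57, 3.14, 3.14, 3.14, 3.14].

### API

Orientations are given as a 3x3 rotation matrix whose columns are the frame's x, y, z axes.
In Python, from plant import sensors, get_image, camera_model, robot gives the robot as it stands.
- The arm moves only by the shell command python3 -m jog 'ROWS' [OPENING] [FORCE]. ROWS is JSON, a list of rows, each a list of 2 entries, a list of its own where there are three numbers: the shift along the tool's x, y, z in mm, then the turn about the tool's y in rad. In form: [[[dx, dy, dz], yaw], ...]. A call has 1 to 12 rows; each row shifts and turns the commanded pose from where the row before left it, along the tool's axes as they then stand; what a row does not reach is not made up. A row lasts 1/10 s, in which the tool goes at most 50 mm and 8.59 degrees, less where a joint would pass 70% of its speed; a pose out of reach is approached as far as the arm can. A call is refused whole if a number of a shift passes 50 or a number of a turn 0.15, either way. A call with a gripper value outside its range is refused whole. OPENING is the opening, from -1 (shut) to 1 (fully open), set as the call begins (- or left out, the last holds). The fingers move at their own pace and stop on an object; FORCE is the grip in N (left out, the last holds). Time passes only in rows, so rows that do not move let the fingers close. It gives the time, the measured TCP pose, the force and the opening at its end, in the units of the state.
- sensors.sense(): the state, without advancing time (a new reading comes with each control period).
- get_image(name): name is "side" or "top" or "wrist"; returns (picture, depth): 480x640x3 uint8, red, green, blue; 480x640 float32, m along the optical axis (not along the pixel's ray), 0 where there is no reading.
- camera_model(name): a dict with "fx", "fy", "cx", "cy" (pixels), "cam_to_world" (4x4, takes a point from camera to world coordinates); the wrist camera has in their place "tool_from_camera" (4x4, takes a point from camera to tool coordinates, whose origin is the TCP and whose axes are the tool frame's). Camera axes: x right, y down, z forward; pixel columns grow to the right and rows downward; lengths in m; the calibration is good to about 2 mm. A picture is of the moment at which its call begins: read the wrist's pose just before it. camera_model takes no time and is no camera call.
- robot.hand_in(): hands the job in, once; it reports no verdict.
The state is a dict: "time": time; "qpos": joint angles; "qvel": joint speeds; "tau": joint torques, N m; "tool_pos": TCP position; "tcp_rot": TCP orientation; "contact_force": force on the tool from outside, world axes, zero at the start; "ft_torque": the same for the moment, N m; "gripper_width": finger opening in m.
Only numpy, scipy, OpenCV 4.12 (cv2) and the standard library are available. Lean on these libraries where they do the work, as an engineer would, in place of code of your own. Each camera call takes 0.05 s, during which the arm holds its last target.

### The job

The camera calibration target lies face down on the bench in front of its stage. Without picking it up, push it with the fingers against the stage's front edge so that it tips up on edge and flips over onto the stage, dots up, then push it back along the stage until its edge is flush against the fence. Leave everything else where it stands.

Things in the scene. Friction and masses are not known exactly. Their poses are not given: they have to be found in the camera images.
- target: Calibration target: a 6 mm carrier plate, 100 mm (x) by 140 mm (y), with a 6 mm white panel with black dots bonded to its middle, so the carrier overhangs the panel 5 mm all round; 12 mm thick in all, 0.14 to 0.28 kg. Origin at its very middle. It starts dots down before the stage, x pointing roughly at it, z up out of the bare aluminium back. Dots up means z straight down.
- target_near (a point): Middle of the long edge nearest the robot at first (50 mm along the plate's -x). Pushed level against the stage the plate just jams: fingers pressed to this edge (about 10 N, tips 2 mm above the bench) and moved slowly (20 mm/s) up an arc about the far edge carry it up by friction (about 0.6), the tips dropping to some 10 mm below the edge on the way.
- target_far (a point): Middle of the opposite long edge, nearest the stage at first (50 mm along the plate's +x); on it the plate pivots at the foot of the stage's front edge. Pushed near its top past upright, the plate topples by itself onto the stage, where it usually overhangs the front edge by some 25 mm.
- target_left (a point): Middle of the target's short edge on its +y side (70 mm from the plate's middle).
- target_right (a point): Middle of the target's short edge on its -y side (70 mm from the plate's middle).
- stage: Calibration stage: a flat base fixed to the bench, 190 mm deep (x), 380 mm wide (y), 12 mm high, aluminium with a dark grey rubber top, its upright front edge facing the robot. Origin at bench level in the middle of the front edge; x points inwards to the fence, y along the front edge, z up.
- front_edge (a point): Middle of the stage's upper front edge, 12 mm above the bench.
- fence (a point): Middle of the front face (towards the robot) of the fence, an aluminium bar fixed on the stage parallel to its front edge, this face 145 mm in from it. The bar is 20 mm deep, 320 mm long and 14 mm high above the stage's top (26 mm above the bench). This point is 16 mm above the bench.
- lens: A black camera lens, 38 mm across and 46 mm tall, standing on the left end of the stage. A bystander; origin at the centre of its foot.
- foam_block: A yellow 36 mm test block standing on the bench to the right of the target. A bystander; origin at the centre of its underside.
- printed_bracket: A red printed bridge-shaped bracket, 50 x 62 x 64 mm, on the bench. A bystander; origin at the centre of its underside.
- driver: A screwdriver lying on the bench. A bystander.
- tape: A roll of tape, 90 mm across and 22 mm high, lying flat on the bench. A bystander.
- suction_cup: A spare suction cup on a steel stem, 42 mm across and 80 mm tall, standing on the bench. A bystander.
- mug: A white mug, 78 mm across and 90 mm tall, on the bench. A bystander.
Mind the look-alikes: they are no part of the job. Of the things shaped like the target, the white one is meant.

How it is judged:
On the way, in this order (a step that is already met when the one before it is completed fails the run):
1. the target stands tipped up on edge, its foot at the stage's front edge (angle between target's own z axis and vertical between 1.15 and 2 rad and height (world z) of target below 0.075 m and x of target in the frame of stage between -0.045 and 0.03 m), for 0.1 s.
2. the target lies dots up on the stage (angle between target's own z axis and vertical above 3.04 rad and height (world z) of target between 0.0155 and 0.0205 m), for 0.2 s.
At the end, for the whole second after the job is handed in: The target lies at rest flat on the stage, dotted face up (within 6 degrees), its long edge against the fence: gap under 4.5 mm and parallel to it within 3.4 degrees, with its whole length on the stage. Everything else is where it was (all of step 2 and x of target in the frame of stage between 0.0905 and 0.0975 m and angle between the x axis of target and the x axis of stage, either way round below 0.06 rad and y of target in the frame of stage between -0.11 and 0.11 m and linear speed of target below 0.01 m/s and angular speed of target below 0.05 rad/s); the robot touches nothing.
It fails at once if the target was lifted off the bench and the stage (all its edges more than 35 mm up, or its middle over 100 mm up) (height (world z) of each of target_near, target_far, target_left, target_right above 0.035 m or height (world z) of target above 0.1 m).
It fails at once if a bystander was moved more than 12 mm (distance of any of lens, foam_block, printed_bracket, driver, tape, suction_cup, mug from where it was at the start of the episode above 0.012 m).
It also fails if it takes over 64 s, if anything falls off the work surface, if the arm or the gripper's body presses on something with over 40 N, if the wrist force passes 120 N, or if a joint passes its speed limit or range.

## Working session

There is one attempt and no reset: what is moved stays moved. The work goes in short steps, Python scripts to look and compute and a shell command to move; the robot and the scene stay as the last step left them, time stands still between calls to the robot, and variables do not carry over. Pictures are saved under pics/ and viewed, and the job is handed in when it is done.

```bash
ls; mkdir -p pics; python3 - <<'E'
from plant import sensors, get_image, camera_model, robot
import cv2,numpy as np
s=sensors.sense(); print(s)
for n in ["top","side"]:
    p,d=get_image(n); cv2.imwrite(f"pics/{n}0.png",p[:,:,::-1]); np.savez(f"pics/{n}0.npz",p=p,d=d); print(n,camera_model(n))
print(camera_model("wrist"))
E
```

```text
pics
{'time': 0.0, 'qpos': array([-1.36898094e+00,  2.76589106e-01,  1.50610561e+00, -2.15693784e-05,
        1.36065860e+00, -1.20987399e-01]), 'qvel': array([-3.75276655e-04, -1.00680040e-04,  2.02777560e-03, -6.95607839e-04,
       -9.84919816e-05,  1.25648928e-03]), 'tau': array([ 9.06161276e-04, -4.04582226e+01, -2.37228870e+01,  7.02504278e-02,
        3.43939278e-02, -1.47256274e-04]), 'tool_pos': array([ 0.18232472, -0.54493127,  0.3018189 ]), 'tcp_rot': array([[-9.48348632e-01, -3.73587603e-04,  3.17229780e-01],
       [-3.17229942e-01,  1.72069633e-03, -9.48347090e-01],
       [-1.91565404e-04, -9.99998450e-01, -1.75033319e-03]]), 'contact_force': array([ 0.33257606, -0.03325888, -0.29375438]), 'ft_torque': array([-0.00268847, -0.00406671, -0.03049748]), 'gripper_width': 0.09391396694664003}
top {'fx': 507.2396299502083, 'fy': 507.2396299502083, 'cx': 312.21902772798774, 'cy': 241.96279878839914, 'cam_to_world': array([[ 0.00961845, -0.99148009,  0.12990271,  0.31592362],
       [-0.99991878, -0.00845029,  0.00954075,  0.05223612],
       [-0.00836174, -0.12998392, -0.99148
[... 214 characters left out ...]
.98582656, -0.13011042,  0.10591166,  0.38173744],
       [-0.16710975, -0.70569332,  0.68852834, -0.73431505],
       [-0.01484357, -0.69646839, -0.71743393,  0.88992023],
       [ 0.        ,  0.        ,  0.        ,  1.        ]])}
{'fx': 341.9207430605595, 'fy': 341.9207430605595, 'cx': 317.00010942390884, 'cy': 236.50666657146417, 'tool_from_camera': array([[ 3.24314209e-04,  9.73953722e-01,  2.26746647e-01,
        -6.50455563e-02],
       [ 9.62966950e-05, -2.26746688e-01,  9.73953762e-01,
        -8.10500756e-02],
       [ 9.99999943e-01, -2.94032091e-04, -1.67325697e-04,
        -5.63285056e-04],
       [ 0.00000000e+00,  0.00000000e+00,  0.00000000e+00,
         1.00000000e+00]])}
```

View pics/top0.png

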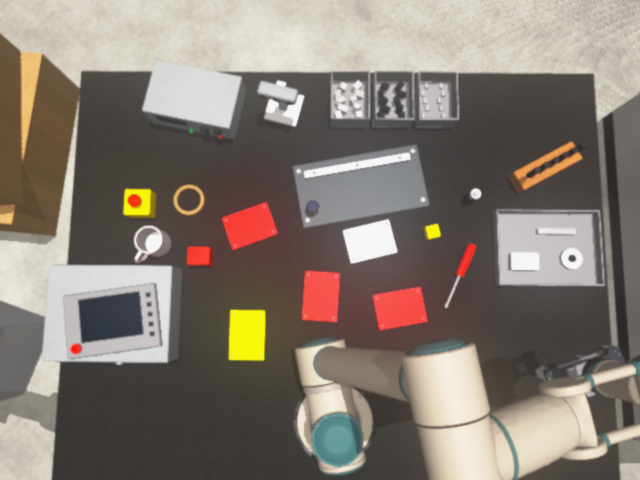

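View pics/side0.png

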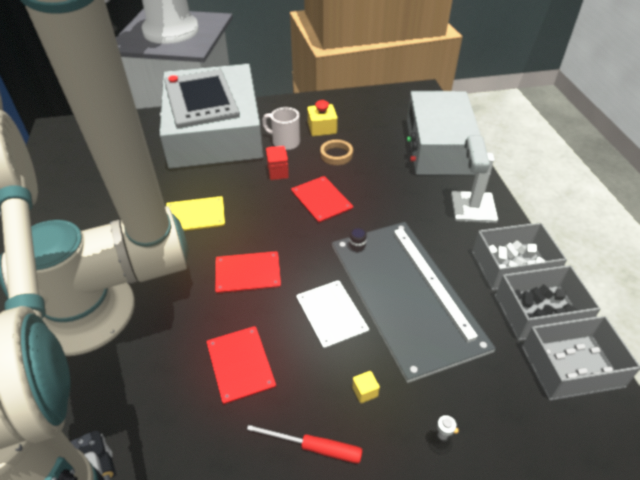

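Plate-shaped things in the top view: white at (370,241), red at (249,226), (321,296) and (400,308), yellow at (247,335). The white one in front of the stage at (360,186) fits the description. I'll confirm it in a crop while measuring.

```bash
cat > h.py <<'E'
import numpy as np,cv2
from plant import camera_model
def ray(n,uv,z):
    m=camera_model(n); T=m["cam_to_world"]
    uv=np.atleast_2d(uv).astype(float)
    r=np.c_[(uv[:,0]-m["cx"])/m["fx"],(uv[:,1]-m["cy"])/m["fy"],np.ones(len(uv))]@T[:3,:3].T
    return T[:3,3]+r*((z-T[2,3])/r[:,2])[:,None]
def proj(n,P):
    m=camera_model(n); T=m["cam_to_world"]
    c=(np.atleast_2d(P)-T[:3,3])@T[:3,:3]
    return np.c_[c[:,0]/c[:,2]*m["fx"]+m["cx"],c[:,1]/c[:,2]*m["fy"]+m["cy"]]
E
python3 - <<'E'
from h import *
def quad(n,mask,seed,z,nm):
    k,l,st,c=cv2.connectedComponentsWithStats(mask.astype(np.uint8))
    i=l[seed[1],seed[0]]
    m=(l==i).astype(np.uint8)
    ct=max(cv2.findContours(m,cv2.RETR_EXTERNAL,cv2.CHAIN_APPROX_NONE)[0],key=cv2.contourArea)
    w=ray(n,ct[:,0,:],z)[:,:2]
    r=cv2.minAreaRect((w*1000).astype(np.float32)); print(n,nm,"area",st[i,4],"rect c,size,ang",r)
for n,seedT,seedS in [("top",(370,241),(340,205)),("side",(330,313),(380,310))]:
    p=np.load(f"pics/{n}0.npz")["p"]; h=cv2.cvtColor(p,cv2.COLOR_RGB2HSV)
    print(h[seedT[1],seedT[0]],h[seedS[1],seedS[0]])
    quad(n,(h[...,1]<60)&(h[...,2]>150),seedT,0.012,"target")
    m=(h[...,2]>45)&(h[...,1]<90)
    if n=="top":quad(n,m,seedS,0.012,"stage")
    else: quad(n,m,seedS,0.012,"stage")
p=np.load("pics/top0.npz")["p"]
c=cv2.resize(p[130:330,220:470,::-1],None,fx=3.2,fy=3,interpolation=cv2.INTER_CUBIC)
cv2.imwrite("pics/crop.png",c)
E
```

```text
[  0   0 247] [114   9 148]
top target area 1722 rect c,size,ang ((515.4669799804688, -102.89852142333984), (104.60443878173828, 144.51962280273438), 14.111693382263184)
top stage area 276446 rect c,size,ang ((558.9063720703125, 53.6673583984375), (1441.6885986328125, 2013.5390625), 0.24034948647022247)
[  0   0 254] [ 86  14 124]
side target area 2898 rect c,size,ang ((517.0711059570312, -100.77896118164062), (104.72763061523438, 145.74562072753906), 14.095693588256836)
side stage area 262452 rect c,size,ang ((594.2958984375, 534.290771484375), (1980.5042724609375, 2622.243896484375), 78.17398834228516)
```

View pics/crop.png

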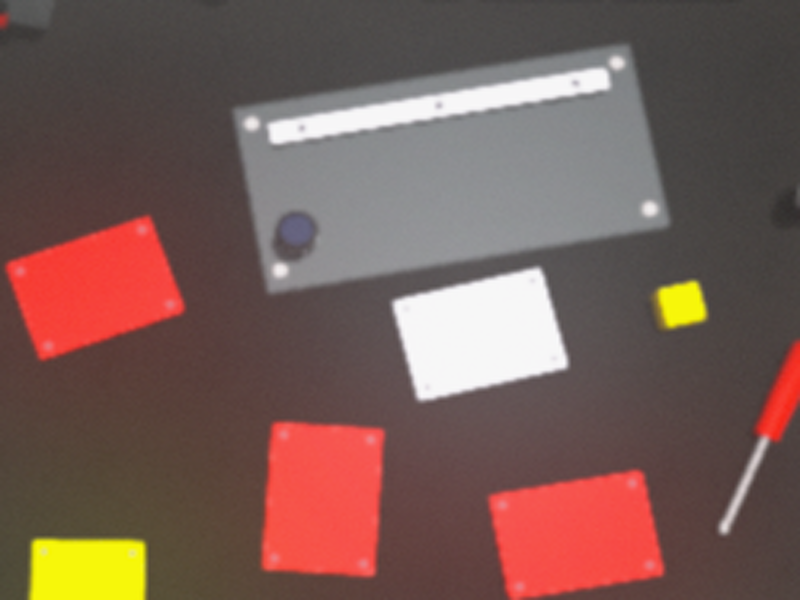

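The crop confirms it: one white plate at top pixel about (370,241), with the grey stage behind it. The other plates are red and yellow. Next is the stage pose.

```bash
python3 - <<'E'
from h import *
for n,box,sd in [("top",(285,135,440,235),(340,205)),("side",(325,215,500,385),(380,310))]:
    p=np.load(f"pics/{n}0.npz")["p"]; h=cv2.cvtColor(p,cv2.COLOR_RGB2HSV)
    print(n,h[sd[1]-0,sd[0]],h[(236 if n=="top" else 380),(430 if n=="top" else 340)])
    v=h[...,2]; x0,y0,x1,y1=box
    m=np.zeros_like(v); m[y0:y1,x0:x1]=((v[y0:y1,x0:x1]>92))
    tm=(h[...,1]<60)&(v>200)
    k,l,st,c=cv2.connectedComponentsWithStats(m)
    i=l[sd[1],sd[0]]; print(st[i])
    ct=max(cv2.findContours((l==i).astype(np.uint8),cv2.RETR_EXTERNAL,cv2.CHAIN_APPROX_NONE)[0],key=cv2.contourArea)
    w=ray(n,ct[:,0,:],0.012)[:,:2]*1000
    r=cv2.minAreaRect(w.astype(np.float32)); print(r); print(cv2.boxPoints(r))
    # fence
    m2=np.zeros_like(v); m2[y0:y1,x0:x1]=(v[y0:y1,x0:x1]>200)
    k,l,st,c=cv2.connectedComponentsWithStats(m2)
    for i in range(1,k):
        if st[i,4]>100:
            ct=max(cv2.findContours((l==i).astype(np.uint8),cv2.RETR_EXTERNAL,cv2.CHAIN_APPROX_NONE)[0],key=cv2.contourArea)
            print("bright",st[i],cv2.minAreaRect((ray(n,ct[:,0,:],0.026)[:,:2]*1000).astype(np.float32)))
E
```

```text
top [114   9 148] [ 30 245 246]
[ 293  145  137   90 8846]
((651.16162109375, -80.98223876953125), (260.1149597167969, 385.3760986328125), 10.568870544433594)
[[ 487.9682    84.5821 ]
 [ 558.6529  -294.25616]
 [ 814.35504 -246.54657]
 [ 743.67035  132.29169]]
bright [304 153 107  25 786] ((742.1328125, -63.94378662109375), (22.53607749938965, 321.1682434082031), 10.690064430236816)
bright [343 220  50  15 497] ((554.4769897460938, -95.1837387084961), (41.596126556396484, 143.48204040527344), 0.48070210218429565)
bright [426 224  14  11 127] ((550.103515625, -285.5567626953125), (29.65549087524414, 38.004005432128906), 0.48070624470710754)
side [ 86  14 124] [24 32 79]
[  325   222   170   161 15556]
((627.6442260742188, -87.25624084472656), (309.8543395996094, 388.07403564453125), 10.483622550964355)
[[ 439.99738   75.35201]
 [ 510.6092  -306.2439 ]
 [ 815.2911  -249.8645 ]
 [ 744.67926  131.73141]]
bright [456 215  42   6 194] ((910.6834106445312, 99.6507568359375), (17.437345504760742, 98.30001068115234), 79.46804809570312)
bright [ 395  226   82  114 1236] ((743.4114990234375, -59.15333557128906), (23.73661994934082, 329.8580017089844), 10.290818214416504)
bright [ 325  281   44   66 1827] ((517.2428588867188, -110.28076171875), (96.03264617919922, 140.57351684570312), 13.885040283203125)
bright [353 371  26  14 247] ((545.4420166015625, -274.0301208496094), (37.73078918457031, 31.037424087524414), 12.428881645202637)
```

```bash
cat >> h.py <<'E'
A=np.radians(10.55); O=np.array([0.591,-0.091]); ex=np.array([np.cos(A),np.sin(A)]); ey=np.array([-ex[1],ex[0]])
def st(p): d=np.asarray(p)[...,:2]-O; return np.stack([d@ex,d@ey],-1)*1000
def rep():
    from plant import sensors
    s=sensors.sense(); R=s["tcp_rot"]; tip=s["tool_pos"]+0.097*R[:,1]
    f=s["contact_force"]
    print("t %.2f tip stage xy %s z %.1f yaw %.2f tilt %s F(stage x,y,z) %.1f %.1f %.1f w %.3f"%(s["time"],np.round(st(tip),1),tip[2]*1000,np.degrees(np.arctan2(-R[1,0],-R[0,0])),np.round(R[:2,1],3),f[:2]@ex,f[:2]@ey,f[2],s["gripper_width"]))
E
python3 -m jog '[[[0,0,0],0.139],[[-30,0,-34],0],[[-30,0,-34],0],[[-30,0,-34],0],[[-30,0,-34],0],[[-30,0,-34],0],[[-30,0,-34],0],[[-30,0,-34],0],[[-30,0,-34],0],[[-30,0,-34],0],[[-30,0,-34],0],[[-30,0,-34],0]]' 1
python3 -c "from h import *;rep()"
```

```text
time: 1.3
tool_pos: [0.4389, -0.1155, 0.3025]
tcp_rot: [[-0.983, -0.0, 0.183], [-0.183, -0.0, -0.983], [0.0, -1.0, 0.0]]
contact_force: [1.5, -0.4, -0.5]
gripper_width: 0.094
t 1.30 tip stage xy [-154.     3.8] z 205.5 yaw 10.53 tilt [-0. -0.] F(stage x,y,z) 1.4 -0.6 -0.5 w 0.094
```

```bash
python3 - <<'E'
from h import *
from plant import *
rep()
s=sensors.sense(); p,d=get_image("wrist"); np.savez("pics/w1.npz",p=p,d=d,pos=s["tool_pos"],R=s["tcp_rot"]); cv2.imwrite("pics/w1.png",p[:,:,::-1])
E
```

```text
t 1.30 tip stage xy [-154.     3.8] z 205.5 yaw 10.53 tilt [-0. -0.] F(stage x,y,z) 1.4 -0.6 -0.5 w 0.094
```

View pics/w1.png

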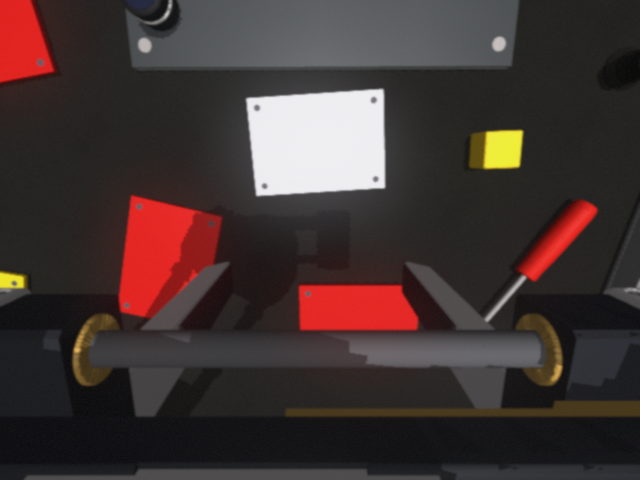

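The wrist view shows the white plate's corners at about (247,98), (384,89), (385,187) and (256,195). The stage's front edge runs along row 66, and the screwdriver is at (560,240). I'll refine with these.

```bash
cat >> h.py <<'E'
def wray(uv,z,pos,R):
    m=camera_model("wrist"); T=m["tool_from_camera"]; uv=np.atleast_2d(uv).astype(float)
    r=np.c_[(uv[:,0]-m["cx"])/m["fx"],(uv[:,1]-m["cy"])/m["fy"],np.ones(len(uv))]@(R@T[:3,:3]).T
    o=pos+R@T[:3,3]
    return o+r*((z-o[2])/r[:,2])[:,None]
E
python3 - <<'E'
from h import *
w=np.load("pics/w1.npz"); p=w["p"]
h=cv2.cvtColor(p,cv2.COLOR_RGB2HSV)
m=((h[...,1]<60)&(h[...,2]>150)).astype(np.uint8)
k,l,s,c=cv2.connectedComponentsWithStats(m); i=l[140,320]
ct=max(cv2.findContours((l==i).astype(np.uint8),cv2.RETR_EXTERNAL,cv2.CHAIN_APPROX_NONE)[0],key=cv2.contourArea)
P=wray(ct[:,0],0.012,w["pos"],w["R"])
print(cv2.minAreaRect(st(P).astype(np.float32)))
# front edge: top surface boundary per column
v=h[...,2].astype(int)
print(v[58:74,320],v[58:74,200])
uv=[]
for u in range(190,470,10):
    col=v[50:80,u].astype(float); g=np.diff(cv2.GaussianBlur(col[:,None],(1,3),0)[:,0]); uv.append((u,50.5+np.argmin(g)))
uv=np.array(uv); a=np.polyfit(uv[:,0],uv[:,1],1); print(a)
print(st(wray([[150,np.polyval(a,150)],[320,np.polyval(a,320)],[500,np.polyval(a,500)],[132,68],[514,66]],0.012,w["pos"],w["R"])))
E
```

```text
((-75.8091049194336, 4.050361633300781), (100.6482162475586, 140.1025848388672), 3.5616044998168945)
[110 111 112 112 110 113 111 105  92  78  71  66  58  55  55  57] [92 91 91 91 91 91 92 89 83 67 64 61 50 43 40 41]
[-4.81663930e-03  6.77082649e+01]
[[-1.41266598e+00  1.71298839e+02]
 [-7.68979019e-01  1.25969756e+00]
 [-8.81503873e-02 -1.78590950e+02]
 [-2.33531651e+00  1.89418719e+02]
 [-7.40685284e-01 -1.92662901e+02]]
```

```bash
python3 -m jog '[[[0,45,0],0],[[0,45,0],0],[[0,45,0],0],[[0,40,0],0],[[0,20,0],0],[[0,6,0],0],[[0,2,0],0],[[0,0,0],0]]' >/dev/null
python3 -c "from h import *;rep()"
```

```text
t 2.15 tip stage xy [-154.1    1.4] z 3.4 yaw 10.52 tilt [ 0.001 -0.001] F(stage x,y,z) 0.2 -0.5 -0.0 w 0.094
```

```bash
python3 -m jog '[[[-4,1,-2],0],[[-5,0,0],0],[[-5,0,0],0],[[-4,0,0],0],[[-4,0,0],0],[[-4,0,0],0],[[-4,0,0],0],[[-4,0,0],0],[[-3,0,0],0],[[-2,0,0],0],[[-2,0,0],0]]' >/dev/null
python3 -c "from h import *;rep()"
```

```text
t 3.25 tip stage xy [-113.6    4. ] z 1.6 yaw 10.53 tilt [-0. -0.] F(stage x,y,z) -0.6 0.1 -0.9 w 0.094
```

```bash
python3 -m jog '[[[-2,0,0],0],[[-1.5,0,0],0],[[-1.5,0,0],0],[[-1,0,0],0]]' >/dev/null
python3 -c "from h import *;rep()"
```

```text
t 3.65 tip stage xy [-109.9    4. ] z 1.6 yaw 10.60 tilt [-0.004 -0.001] F(stage x,y,z) -7.0 -2.4 4.3 w 0.094
```

```bash
python3 - <<'E'
from h import *
from plant import *
p,d=get_image("side"); cv2.imwrite("pics/s2.png",cv2.resize(p[200:400,220:520,::-1],None,fx=2.6,fy=2.6,interpolation=cv2.INTER_CUBIC))
E
```

```text
(no output)
```

View pics/s2.png

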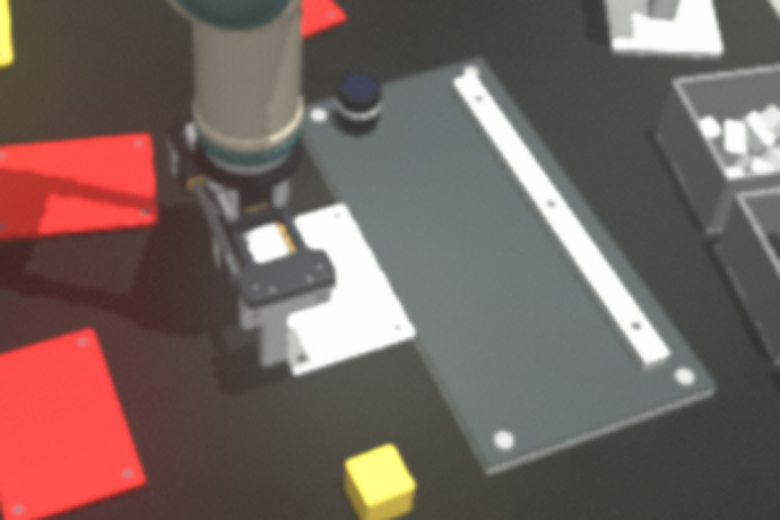

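The side view shows the plate squared up flush against the stage's front edge, both fingers on its near edge, pressing with 7 N. Starting the arc.

```bash
python3 -m jog '[[[-1,0,0],0],[[-0.5,-1,0],0],[[0,-2,0],0],[[0,-2,0],0],[[0,-2,0],0]]' >/dev/null
python3 -c "from h import *;rep()"
```

```text
t 4.20 tip stage xy [-109.8    4.1] z 7.9 yaw 10.62 tilt [-0.007 -0.001] F(stage x,y,z) -6.4 -2.9 -1.7 w 0.094
```

```bash
python3 -m jog '[[[-0.5,-2,0],0],[[-0.4,-2,0],0],[[-0.4,-2,0],0]]' >/dev/null
cat > look.py <<'E'
import sys
from h import *
from plant import *
rep()
p,d=get_image("side"); cv2.imwrite("pics/%s.png"%sys.argv[1],cv2.resize(p[230:370,260:460,::-1],None,fx=4,fy=4,interpolation=cv2.INTER_CUBIC))
E
python3 look.py s3
```

```text
t 4.50 tip stage xy [-109.5    4.2] z 13.7 yaw 10.64 tilt [-0.009 -0.001] F(stage x,y,z) -8.9 -3.4 0.1 w 0.094
```

View pics/s3.png

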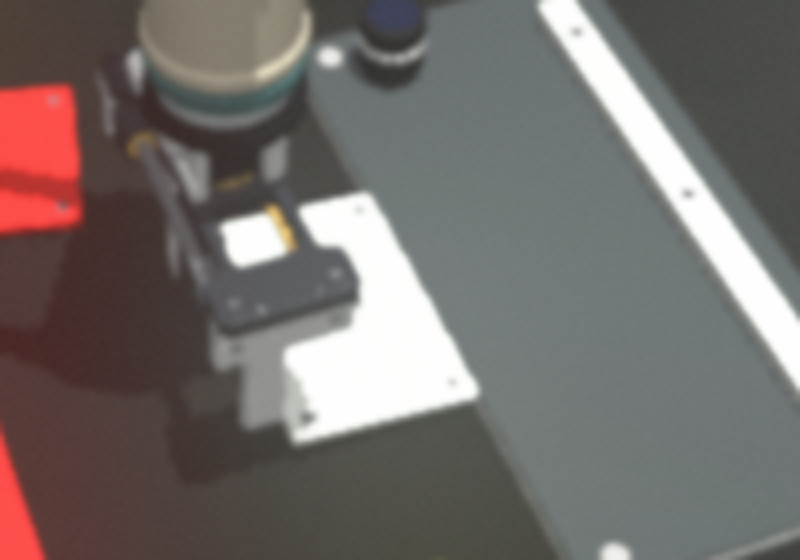

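```bash
cat > look.py <<'E'
import sys
from h import *
from plant import *
rep()
p,d=get_image("side"); cv2.imwrite("pics/%s.png"%sys.argv[1],cv2.resize(p[230:370,260:460,::-1],None,fx=4,fy=4,interpolation=cv2.INTER_CUBIC))
h=cv2.cvtColor(p,cv2.COLOR_RGB2HSV); m=((h[...,1]<60)&(h[...,2]>140)&(d>0)).astype(np.uint8); 
cm=camera_model("side"); v,u=np.nonzero(m); z=d[v,u]; T=cm["cam_to_world"]
P=np.c_[(u-cm["cx"])/cm["fx"]*z,(v-cm["cy"])/cm["fy"]*z,z]@T[:3,:3].T+T[:3,3]
Q=np.c_[st(P),P[:,2]*1000]
k=(Q[:,0]>-125)&(Q[:,0]<100)&(abs(Q[:,1]-4)<72)&(Q[:,2]<125)&(Q[:,2]>3)
Q=Q[k]
for lo in range(-120,100,20):
    q=Q[(Q[:,0]>=lo)&(Q[:,0]<lo+20)]
    if len(q)>15: print(lo,len(q),"z",np.round(np.percentile(q[:,2],[10,50,90]),1))
E
python3 -m jog '[[[-0.5,-2,0],0],[[-0.4,-2,0],0],[[-0.4,-2,0],0]]' >/dev/null
python3 look.py s4
```

```text
t 4.85 tip stage xy [-108.8    4.3] z 19.6 yaw 10.64 tilt [-0.01  -0.001] F(stage x,y,z) -10.2 -4.4 -0.3 w 0.094
-120 122 z [40.6 61.4 82.1]
-100 181 z [26.5 29.3 31.7]
-80 307 z [23.4 26.  28.6]
-60 236 z [19.7 22.1 24.6]
-40 378 z [15.9 18.4 20.8]
-20 479 z [12.6 14.9 17.2]
0 89 z [10.6 12.8 14.8]
```

The depth shows the plate rising: slope about 0.19 rad, near edge at about 31 mm, tips 11 mm below it, 10 N.

```bash
python3 -m jog '[[[-0.3,-2,0],0],[[-0.35,-2,0],0],[[-0.4,-2,0],0],[[-0.4,-2,0],0],[[-0.45,-2,0],0],[[-0.5,-2,0],0]]' >/dev/null
python3 look.py s5
```

```text
t 5.50 tip stage xy [-106.3    4.4] z 31.7 yaw 10.64 tilt [-0.01  -0.001] F(stage x,y,z) -9.7 -3.2 1.0 w 0.094
-120 96 z [53.7 75.5 95.6]
-100 152 z [38.1 40.5 75.3]
-80 294 z [32.1 34.9 38.2]
-60 261 z [25.6 28.8 32. ]
-40 292 z [19.6 22.1 25.5]
-20 450 z [13.1 16.4 19.2]
0 84 z [11.3 13.5 15.2]
```

```bash
python3 -m jog '[[[-0.5,-1.9,0],0],[[-0.55,-1.85,0],0],[[-0.6,-1.85,0],0],[[-0.65,-1.8,0],0],[[-0.7,-1.8,0],0],[[-0.75,-1.75,0],0],[[-0.8,-1.7,0],0],[[-0.85,-1.7,0],0]]' >/dev/null
python3 look.py s6
```

```text
t 6.35 tip stage xy [-100.9    4.5] z 46.2 yaw 10.62 tilt [-0.01  -0.001] F(stage x,y,z) -6.8 -0.3 1.0 w 0.094
-120 54 z [ 67.2  86.  109.6]
-100 144 z [ 52.9  65.3 106.2]
-80 236 z [43.2 47.1 51.5]
-60 267 z [33.3 37.3 41.7]
-40 256 z [22.9 27.1 31.6]
-20 310 z [12.5 16.5 21.1]
0 59 z [10.3 12.7 14.8]
```

```bash
python3 -m jog '[[[-1.1,-1.65,0],0],[[-1.1,-1.65,0],0],[[-1.1,-1.65,0],0],[[-1.1,-1.6,0],0],[[-1.15,-1.6,0],0],[[-1.15,-1.55,0],0],[[-1.2,-1.5,0],0],[[-1.25,-1.5,0],0]]' >/dev/null
python3 look.py s7
```

```text
t 7.20 tip stage xy [-91.5   4.9] z 59.3 yaw 10.61 tilt [-0.01 -0.  ] F(stage x,y,z) -8.8 -0.9 5.2 w 0.094
-100 137 z [ 69.2  98.8 119.9]
-80 146 z [54.8 60.6 67.5]
-60 245 z [40.4 46.7 52.4]
-40 257 z [24.8 30.6 37.4]
-20 284 z [ 8.7 15.1 21.5]
0 27 z [ 6.9  9.9 12.5]
```

View pics/s7.png

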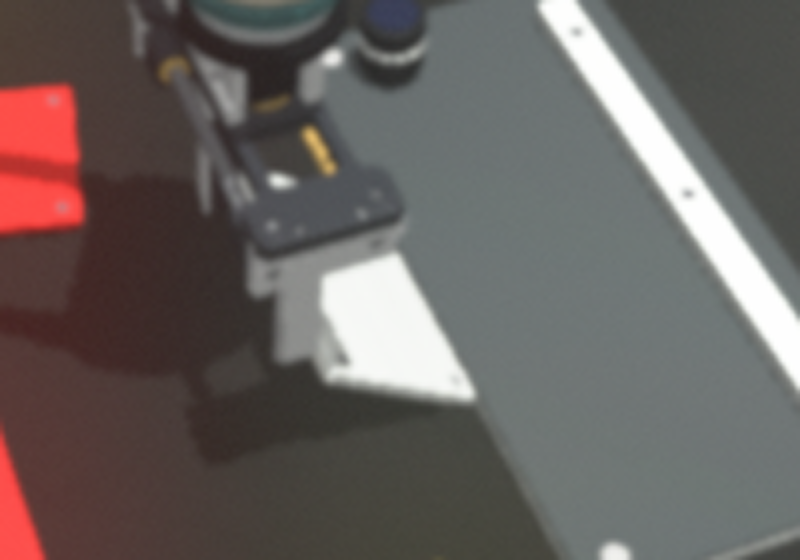

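The plate is at about 0.66 rad, far edge at the stage's foot and still in line with it. Continuing.

```bash
python3 -m jog '[[[-1.2,-1.5,0],0],[[-1.2,-1.5,0],0],[[-1.25,-1.45,0],0],[[-1.3,-1.4,0],0],[[-1.35,-1.4,0],0],[[-1.4,-1.3,0],0],[[-1.45,-1.3,0],0],[[-1.5,-1.25,0],0]]' >/dev/null
python3 look.py s8
```

```text
t 8.05 tip stage xy [-77.3   4.5] z 71.0 yaw 10.55 tilt [-0.003  0.   ] F(stage x,y,z) -5.9 0.3 4.5 w 0.094
-80 131 z [ 74.3  91.6 119.2]
-60 149 z [55.3 62.6 73.8]
-40 210 z [32.2 41.7 51. ]
-20 246 z [ 7.6 17.  27.2]
0 25 z [3.9 6.4 8.6]
```

```bash
python3 -m jog '[[[-1.5,-1.2,0],0],[[-1.55,-1.15,0],0],[[-1.6,-1.1,0],0],[[-1.65,-1.05,0],0],[[-1.65,-1,0],0],[[-1.7,-0.95,0],0],[[-1.75,-0.9,0],0],[[-1.8,-0.8,0],0]]' >/dev/null
python3 look.py s9
```

```text
t 8.90 tip stage xy [-64.8   4.4] z 79.6 yaw 10.56 tilt [-0.004 -0.   ] F(stage x,y,z) -7.5 1.2 10.8 w 0.094
-80 28 z [ 99.4 110.1 120.6]
-60 121 z [ 75.   85.4 111.2]
-40 144 z [40.8 53.4 69.1]
-20 179 z [ 7.2 18.9 33.8]
0 16 z [3.4 5.7 7.2]
```

View pics/s9.png

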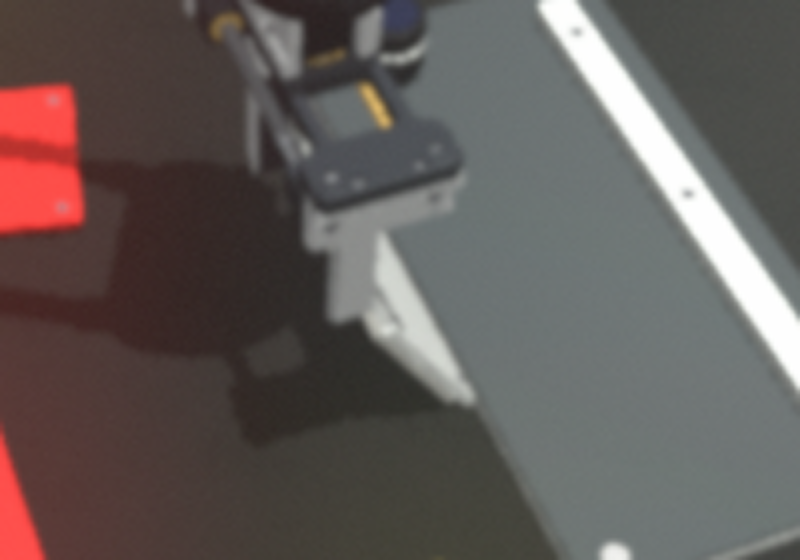

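```bash
python3 -m jog '[[[-1.4,-1.5,0],0],[[-1.6,-1.2,0],0],[[-1.8,-1,0],0],[[-1.8,-0.9,0],0]]' >/dev/null
python3 look.py s10
```

```text
t 9.35 tip stage xy [-56.8   4.3] z 84.5 yaw 10.54 tilt [-0.001  0.   ] F(stage x,y,z) -6.1 1.6 8.1 w 0.094
-60 103 z [ 85.6  94.9 119.6]
-40 84 z [45.9 64.8 85.1]
-20 96 z [ 7.  21.6 39.5]
```

```bash
python3 -m jog '[[[-1.8,-0.9,0],0],[[-1.8,-0.7,0],0],[[-1.9,-0.6,0],0],[[-1.9,-0.5,0],0],[[-2,-0.4,0],0],[[-2,-0.3,0],0],[[-2,-0.2,0],0]]' >/dev/null
python3 look.py s11
```

```text
t 10.10 tip stage xy [-42.7   4.3] z 89.9 yaw 10.54 tilt [ 0.001 -0.   ] F(stage x,y,z) -7.4 2.6 20.3 w 0.094
-60 19 z [110.7 116.4 121.2]
-40 116 z [ 73.   94.1 107.5]
-20 53 z [15.9 35.8 60.5]
```

View pics/s11.png

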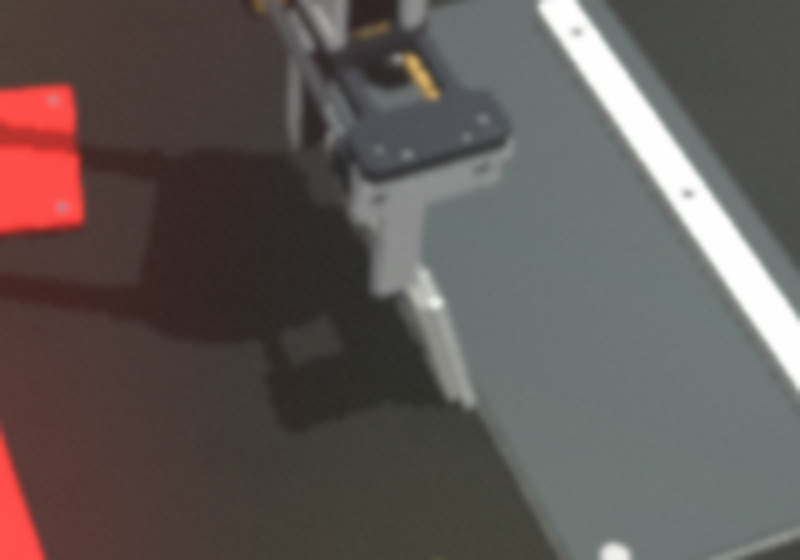

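```bash
python3 - <<'E'
from h import *
def W(x,y,z): return np.r_[O+ex*x/1000+ey*y/1000,z/1000]
def pp(*a): return np.round((proj("side",W(*a))[0]-[260,230])*4)
print("finger bottom corners",[pp(-42.7+a,4.3+b,89.9) for a in(-8,8) for b in (-47,-60)])
for th in (1.2,1.25,1.3,1.35,1.4):
    c,s=np.cos(th),np.sin(th)
    for px,pz in((-6,0),(0,0),(0,5)):
        print(th,px,pz,"edge backcorner z",round(pz+100*s+6*c,1),"x",round(px-100*c-6*s,1),"pix",pp(px-100*c-6*s,4-70,pz+100*s+6*c),"bottom",pp(px-6*s,-66,pz+6*c))
E
python3 - <<'E'
import cv2
p=cv2.imread("pics/s11.png")[180:420,320:560]; cv2.imwrite("pics/s11c.png",cv2.resize(p,None,fx=2.5,fy=2.5))
E
```

```text
finger bottom corners [array([369., 288.]), array([380., 309.]), array([400., 279.]), array([411., 299.])]
1.2 -6 0 edge backcorner z 95.4 x -47.8 pix [395. 317.] bottom [451. 407.]
1.2 0 0 edge backcorner z 95.4 x -41.8 pix [407. 313.] bottom [462. 404.]
1.2 0 5 edge backcorner z 100.4 x -41.8 pix [407. 307.] bottom [463. 398.]
1.25 -6 0 edge backcorner z 96.8 x -43.2 pix [404. 312.] bottom [451. 407.]
1.25 0 0 edge backcorner z 96.8 x -37.2 pix [416. 308.] bottom [462. 404.]
1.25 0 5 edge backcorner z 101.8 x -37.2 pix [416. 302.] bottom [463. 398.]
1.3 -6 0 edge backcorner z 98.0 x -38.5 pix [413. 308.] bottom [451. 408.]
1.3 0 0 edge backcorner z 98.0 x -32.5 pix [425. 304.] bottom [462. 404.]
1.3 0 5 edge backcorner z 103.0 x -32.5 pix [426. 298.] bottom [463. 399.]
1.35 -6 0 edge backcorner z 98.9 x -33.8 pix [423. 304.] bottom [451. 408.]
1.35 0 0 edge backcorner z 98.9 x -27.8 pix [434. 300.] bottom [462. 405.]
1.35 0 5 edge backcorner z 103.9 x -27.8 pix [435. 293.] bottom [462. 399.]
1.4 -6 0 edge backcorner z 99.6 x -28.9 pix [432. 300.] bottom [451. 409.]
1.4 0 0 edge backcorner z 99.6 x -22.9 pix [444. 296.] bottom [462. 405.]
1.4 0 5 edge backcorner z 104.6 x -22.9 pix [445. 290.] bottom [462. 399.]
```

View pics/s11c.png

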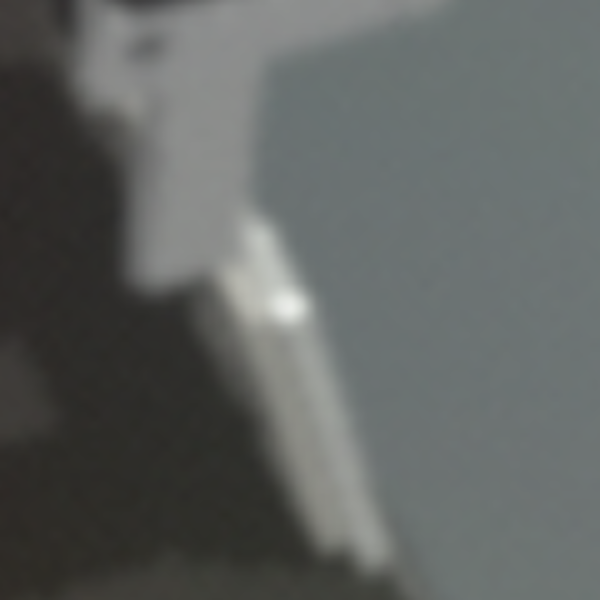

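```bash
python3 -m jog '[[[-0.5,-1,0],0],[[-1.2,-0.8,0],0],[[-1.2,-0.6,0],0]]' >/dev/null
python3 look.py s12
```

```text
t 10.45 tip stage xy [-38.6   4.2] z 91.6 yaw 10.51 tilt [0.003 0.   ] F(stage x,y,z) -2.5 1.3 9.3 w 0.094
-40 117 z [ 81.1  97.9 116.8]
-20 55 z [19.5 46.9 77.5]
```

```bash
python3 -m jog '[[[-2,-0.6,0],0],[[-2,-0.5,0],0],[[-2,-0.4,0],0],[[-2,-0.2,0],0],[[-2,-0.2,0],0],[[-2,0,0],0]]' >/dev/null
python3 look.py s13
```

```text
t 11.10 tip stage xy [-25.2   4.2] z 94.1 yaw 10.50 tilt [0.006 0.001] F(stage x,y,z) -1.7 2.2 13.0 w 0.094
-40 27 z [108.6 115.6 122.5]
-20 180 z [ 29.2  90.9 103. ]
```

View pics/s13.png

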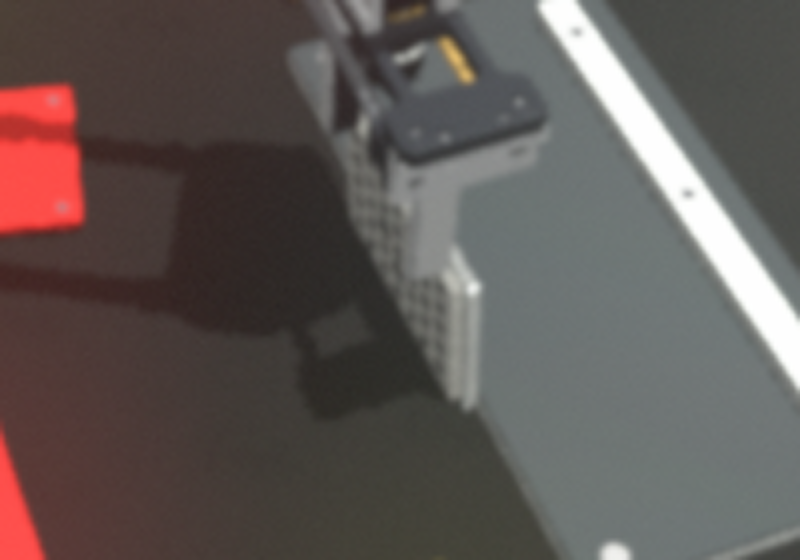

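The plate stands nearly upright: dotted face towards the robot, foot at the stage's front edge around (460,400), tips at the top. The tips are resting on the panel's ledge, hence the vertical force. I'll raise slightly and push past upright.

```bash
python3 -m jog '[[[-0.5,-1,0],0],[[-1.5,-0.7,0],0],[[-2,-0.2,0],0],[[-2,0,0],0],[[-2,0,0],0],[[-2,0.2,0],0],[[-2,0.2,0],0]]' >/dev/null
python3 look.py s14
```

```text
t 11.85 tip stage xy [-13.1   4.2] z 95.3 yaw 10.50 tilt [0.006 0.001] F(stage x,y,z) -1.1 2.9 11.4 w 0.094
-20 212 z [ 21.7  70.2 114.8]
0 72 z [ 54.4  95.4 102.2]
```

View pics/s14.png

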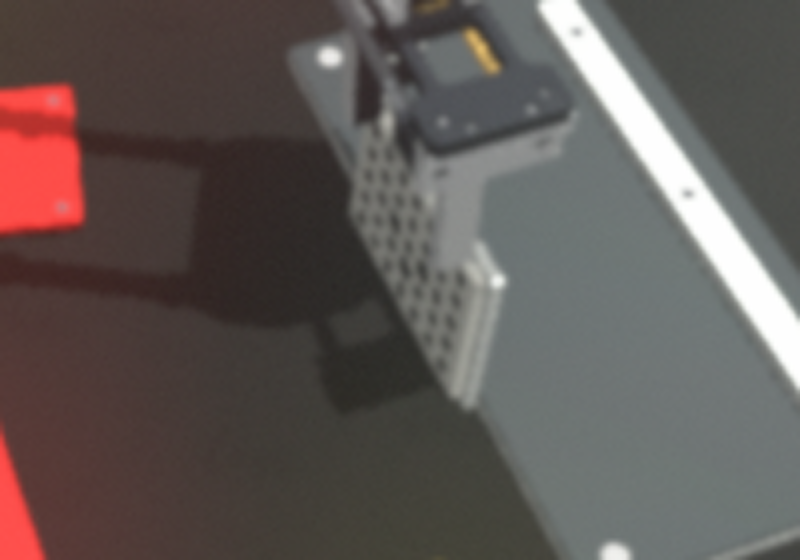

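```bash
python3 -m jog '[[[-3,-0.5,0],0],[[-3,0,0],0],[[-3,0.3,0],0],[[-3,0.3,0],0],[[-3,0.5,0],0],[[-3,0.5,0],0],[[-3,0.5,0],0],[[-3,0.5,0],0]]' >/dev/null
python3 look.py s15
```

```text
t 12.70 tip stage xy [11.5  3.7] z 92.4 yaw 10.50 tilt [0.007 0.   ] F(stage x,y,z) 1.1 1.6 5.1 w 0.094
-20 280 z [13.4 26.9 42.1]
0 526 z [45.5 69.9 96. ]
20 137 z [85.8 93.2 96.5]
```

View pics/s15.png

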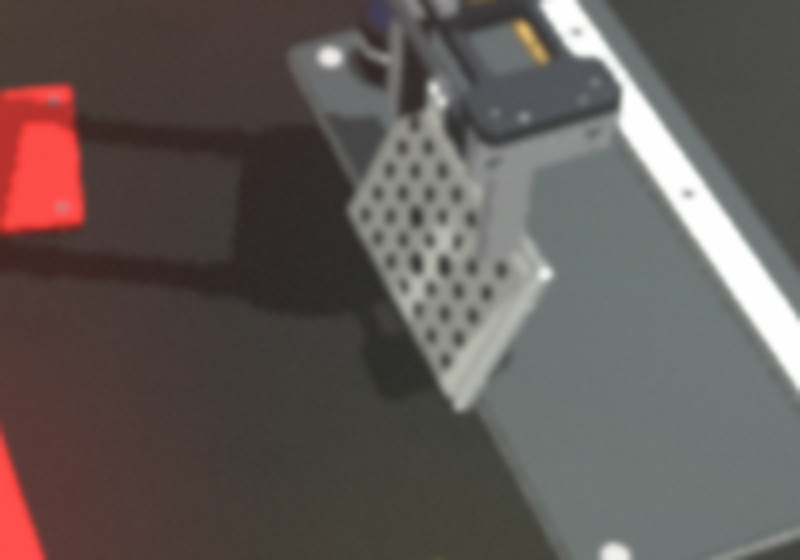

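The plate is about 25° past upright. Next I raise the fingers off its ledge so it topples.

```bash
python3 -m jog '[[[-2,-2,0],0],[[-2,-3,0],0],[[-2,-3,0],0],[[0,-3,0],0],[[0,0,0],0]]' >/dev/null
python3 look.py s16
```

```text
t 13.25 tip stage xy [14.2  3.8] z 102.1 yaw 10.53 tilt [ 0. -0.] F(stage x,y,z) 0.0 -0.4 0.6 w 0.094
-40 81 z [16.1 19.4 21.5]
-20 539 z [18.7 24.7 27.1]
0 497 z [22.6 25.4 28.6]
20 468 z [22.4 25.2 27.4]
40 421 z [21.4 25.  27.2]
60 248 z [17.9 24.4 27.4]
80 63 z [10.7 13.1 15. ]
```

View pics/s16.png

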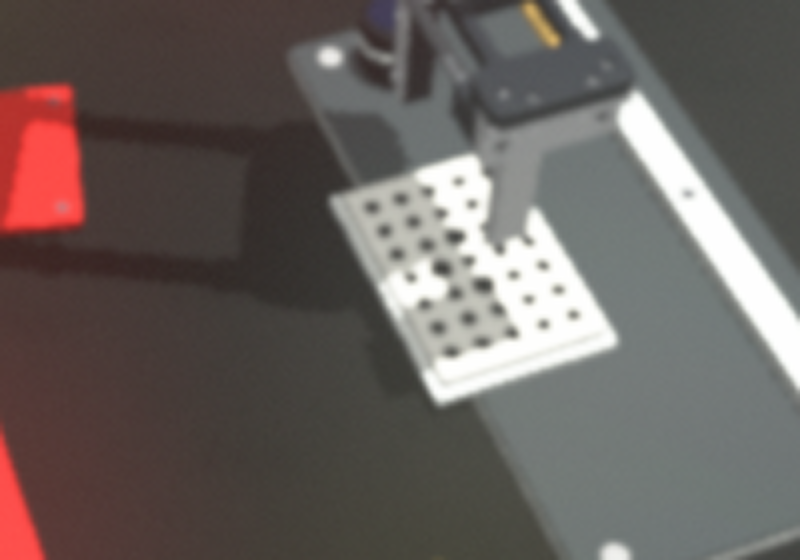

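The plate lies dots up on the stage, overhanging the front by about 25 mm. Backing off to get behind it.

```bash
python3 -m jog '[[[20,0,0],0],[[25,0,0],0],[[25,0,0],0],[[10,0,0],0],[[0,20,0],0],[[0,25,0],0],[[0,25,0],0],[[0,10,0],0],[[0,4,0],0],[[0,0,0],0]]' >/dev/null
python3 look.py s17; python3 - <<'E'
from h import *
from plant import *
s=sensors.sense(); p,d=get_image("wrist"); cv2.imwrite("pics/w2.png",p[:,:,::-1]); np.savez("pics/w2.npz",p=p,pos=s["tool_pos"],R=s["tcp_rot"])
E
```

```text
t 14.30 tip stage xy [-65.5   3.8] z 17.9 yaw 10.53 tilt [ 0. -0.] F(stage x,y,z) 0.4 0.4 -0.0 w 0.094
-80 95 z [39.9 60.3 80.4]
-40 68 z [14.8 18.6 21.7]
-20 303 z [18.4 24.4 27.4]
0 313 z [20.6 25.1 27.2]
20 480 z [22.5 25.2 27.3]
40 509 z [22.3 25.3 27.5]
60 383 z [17.9 24.6 27. ]
80 94 z [11.6 13.5 15.4]
```

View pics/w2.png

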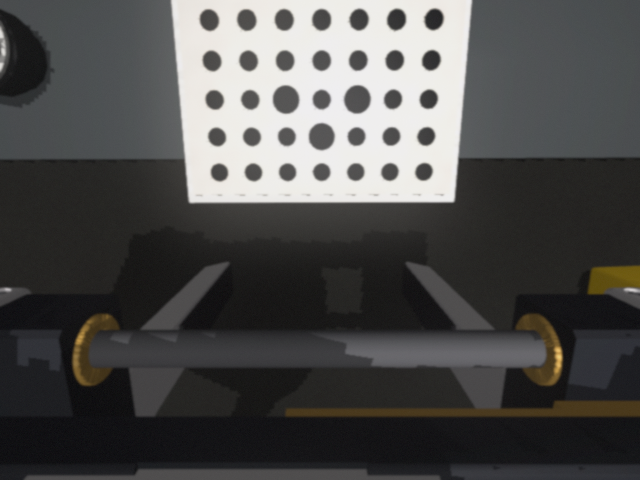

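The wrist view shows the plate square to the tool, its near edge on row 202 from column 190 to 455, just ahead of both fingers. Pushing it back.

```bash
python3 -m jog '[[[-5,2.5,0],0],[[-8,0,0],0],[[-5,0,0],0],[[-4,0,0],0],[[-4,0,0],0],[[-4,0,0],0],[[-4,0,0],0],[[-4,0,0],0],[[-4,0,0],0],[[-4,0,0],0],[[-4,0,0],0],[[-4,0,0],0]]' >/dev/null
python3 -c "from h import *;rep()"
python3 -m jog '[[[-4,0,0],0],[[-4,0,0],0],[[-4,0,0],0],[[-4,0,0],0],[[-4,0,0],0],[[-4,0,0],0],[[-3,0,0],0],[[-3,0,0],0],[[-2,0,0],0],[[-2,0,0],0]]' >/dev/null
python3 look.py s18
```

```text
t 15.60 tip stage xy [-11.7   4. ] z 15.3 yaw 10.53 tilt [-0.  0.] F(stage x,y,z) -0.9 -0.6 0.6 w 0.094
t 16.60 tip stage xy [22.1  4. ] z 15.3 yaw 10.53 tilt [-0. -0.] F(stage x,y,z) -1.0 -0.2 0.0 w 0.094
0 43 z [37.5 55.9 77.2]
20 154 z [18.1 32.4 72.7]
40 196 z [18.7 24.9 27.2]
60 270 z [20.7 24.9 27.2]
80 260 z [20.4 24.8 27.3]
```

View pics/s18.png

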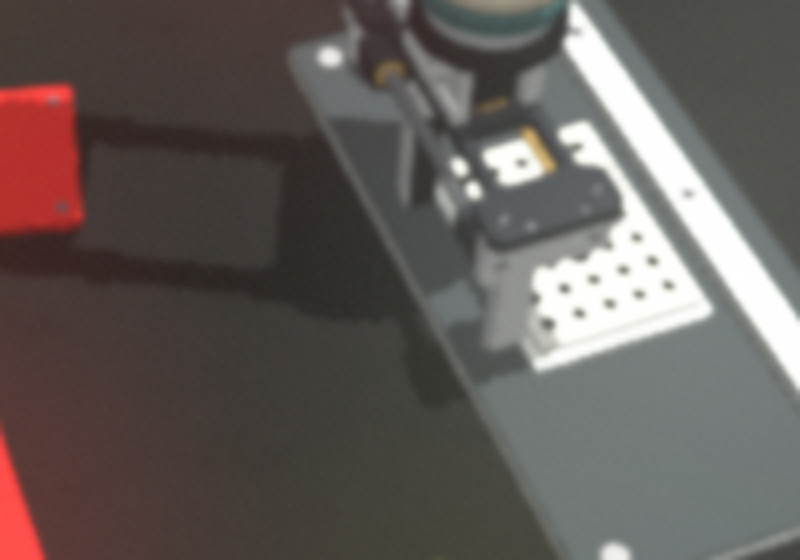

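The plate is still square, with a gap of roughly 15 mm to the fence. Continuing slowly until contact.

```bash
python3 -m jog '[[[-2,0,0],0],[[-2,0,0],0],[[-2,0,0],0],[[-2,0,0],0],[[-2,0,0],0],[[-1.5,0,0],0],[[-1,0,0],0]]' >/dev/null
python3 -c "from h import *;rep()"
python3 -m jog '[[[-1,0,0],0],[[-1,0,0],0]]' >/dev/null
python3 -c "from h import *;rep()"
```

```text
t 17.35 tip stage xy [34.7  3.9] z 15.4 yaw 10.53 tilt [-0. -0.] F(stage x,y,z) -1.1 0.3 -0.6 w 0.094
t 17.55 tip stage xy [35.2  4. ] z 15.3 yaw 10.56 tilt [-0.003 -0.001] F(stage x,y,z) -4.0 -0.4 2.5 w 0.094
```

```bash
python3 -m jog '[[[-1,0,0],0],[[-0.5,0,0],0],[[0,0,0],0]]' >/dev/null
python3 -c "from h import *;rep()"
python3 -m jog '[[[2,0,0],0],[[3,0,0],0],[[6,0,0],0],[[15,0,0],0],[[30,0,0],0],[[30,-20,0],0],[[20,-45,0],0],[[20,-45,0],0],[[40,-45,0],0],[[40,0,0],0],[[0,0,0],0]]' >/dev/null
python3 - <<'E'
from h import *
from plant import *
rep()
s=sensors.sense(); p,d=get_image("wrist"); cv2.imwrite("pics/w3.png",p[:,:,::-1]); np.savez("pics/w3.npz",p=p,pos=s["tool_pos"],R=s["tcp_rot"])
for n in("top","side"):
    p,d=get_image(n); cv2.imwrite(f"pics/{n}9.png",p[:,:,::-1]); np.savez(f"pics/{n}9.npz",p=p,d=d)
cv2.imwrite("pics/s19.png",cv2.resize(p[200:400,300:520,::-1],None,fx=3,fy=3,interpolation=cv2.INTER_CUBIC))
E
```

```text
t 17.85 tip stage xy [35.3  4. ] z 15.3 yaw 10.57 tilt [-0.005 -0.001] F(stage x,y,z) -6.9 -1.3 3.8 w 0.094
t 18.95 tip stage xy [-164.7    4.9] z 164.1 yaw 10.44 tilt [ 0.001 -0.001] F(stage x,y,z) -0.0 0.3 -1.1 w 0.094
```

View pics/s19.png

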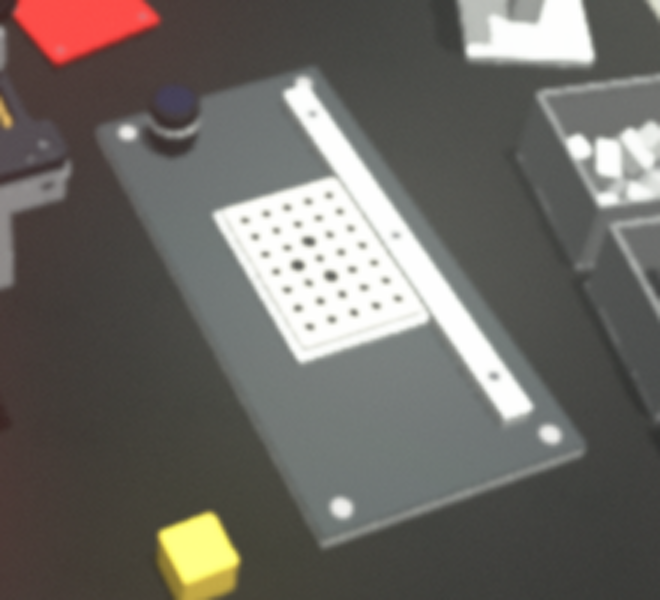

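View pics/w3.png

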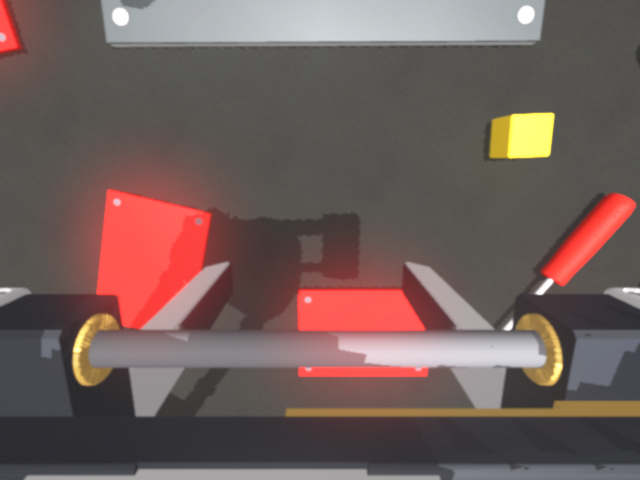

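View pics/top9.png

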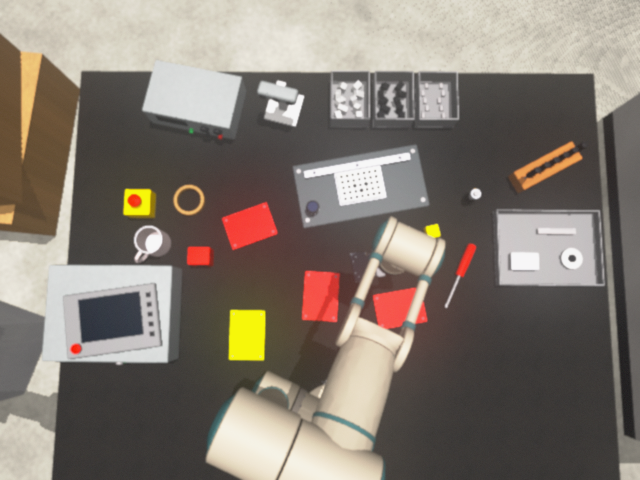

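```bash
python3 - <<'E'
from h import *
f=lambda a,z:st(ray("side",np.array(a)/3+[300,200],z))
print("near edge",f([[214,213],[302,361]],.018)," far",f([[337,178],[429,320]],.018)," front edge",f([[97,132],[324,545]],.012))
a,b=(np.load(f"pics/side{i}.npz")["p"].astype(int) for i in "09")
d=abs(a-b).max(2)>70
for nm,x0,y0,x1,y1 in [("lens",345,225,372,255),("foam",348,368,385,405),("mug",262,105,302,150),("tape",318,138,356,166),("driver",245,420,365,465),("cup",435,412,460,442),("bracket",265,145,290,180)]: print(nm,d[y0:y1,x0:x1].mean().round(3))
E
```

```text
near edge [[ 46.77603043  70.73066156]
 [ 46.91790347 -70.24459146]]  far [[146.97262121  69.41103164]
 [144.03642071 -70.44805276]]  front edge [[  -0.59538818  183.19363504]
 [  -0.70372863 -195.11567441]]
lens 0.0
foam 0.0
mug 0.282
tape 0.0
driver 0.0
cup 0.0
bracket 0.713
```

```bash
python3 - <<'E'
from h import *
a,b=(np.load(f"pics/top{i}.npz")["p"].astype(int) for i in "09")
d=abs(a-b).max(2)>60
for nm,x0,y0,x1,y1 in [("mug",130,224,172,262),("tape",170,182,208,217),("bracket",184,244,214,268)]: print(nm,d[y0:y1,x0:x1].mean().round(3))
from plant import robot; print(robot.hand_in())
E
```

```text
mug 0.0
tape 0.0
bracket 0.0
the job is handed in; nothing more can be done
None
```

The target is flipped dots up on the stage and pushed flush against the fence. I handed the job in at about 19 s; hand-in gives no verdict.

I squared the target against the stage's front edge with both fingers and carried it up an arc at 6 to 10 N. I pushed it past upright so it toppled onto the stage, then slid it back until it met the fence at about 7 N. Then I withdrew the arm.

**Final checks:**
- **Position:** the near edge lies about 46.8 mm in from the front edge, and its two ends differ by only 0.2 mm. The far edge reads 144 to 147 mm against the fence at 145 mm. That puts the target's middle at about 95 to 97 mm, inside the 90.5 to 97.5 mm limit but with little room at the upper end. The fingers' position at fence contact put it nearer 94 mm.
- **Sideways:** it is centred within about 1 mm, with its whole length on the stage.
- **Bystanders:** comparing before and after images showed no change at any of them. The side view did flag changes at the mug and bracket, but the top view showed none there. I took that as the arm in the picture, without viewing that part of it.

**Off plan:** near upright the fingertips caught on the dotted panel's ledge, and the vertical force rose to about 20 N. It fell again after I raised the tips slightly.

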